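# Flip a plaque face up against the engraving board

### The arm

A 6-joint arm with a two-finger parallel gripper is mounted at the origin on the work surface. World frame = base frame: x ahead of the robot, y to its left, z up, the work surface at z = 0. Lengths are in m, angles in rad, forces in N, time in s.
With the tool pointing down it reaches from about 0.3 to 0.775 m from the base axis. Payload 14.6 kg.
Tool frame: the origin (TCP) lies at the very end of the fingers, on their centre line; the grasp point (between the pads) lies 19 mm behind it; z points along the fingers, y is the line along which they close (so a half turn about z gives the same grasp; the last joint's range is limited). The gripper opens to 94 mm and grips with 3 to 60 N. Pads are 16 mm wide; open, the fingers measure 119 mm over their backs; the gripper's body (75 mm by 177 mm) begins 78 mm behind the grasp point.
Start: joints at [-1.223, 0.3, 1.521, -0, 1.321, -0.067], TCP at [0.222, -0.503, 0.205] pointing down, gripper open.
Joint ranges: [-3.03, 3.03], [-0.79, 2.21], [0.23, 2.52], [-1.04, 4.18], [0, 3.07], [-2.55, 2.55]. Speed limits (rad/s): [2.22, 2.22, 2.57, 3.14, 3.14, 3.14].

### API

Orientations are given as [roll, pitch, yaw] about the fixed x, y, z axes, in that order (R = Rz(yaw) Ry(pitch) Rx(roll)).
In Python, from station import telemetry, cams, hand_in, nets gives the robot as it stands.
- The arm moves only by the tool move_arm, never from a script. Its argument "increments" is a list of rows, each a list of 4 numbers: the shift along the tool's x, y, z in m, then the turn about the tool's z in rad. In form: [[tx, ty, tz, roll], ...]. A call has 1 to 20 rows; each row shifts and turns the commanded pose from where the row before left it, along the tool's axes as they then stand; what a row does not reach is not made up. A row lasts 1/8 s, in which the tool goes at most 62.5 mm and 10.7 degrees, less where a joint would pass 70% of its speed; a pose out of reach is approached as far as the arm can. A call is refused whole if a number of a shift passes 0.0625 or a number of a turn 0.188, either way. A call with a gripper value outside its range is refused whole. "grip" is the opening, from 0 (shut) to 1 (fully open), set as the call begins (left out, the last holds). The fingers move at their own pace and stop on an object; "force" is the grip in N (left out, the last holds). Time passes only in rows, so rows that do not move let the fingers close. It gives the time, the measured TCP pose, the force, the opening and the grip force at its end, in the units of the state.
- telemetry.get_obs(): the state, without advancing time (a new reading comes with each control period).
- cams.camera(name): name is "side" or "top" or "wrist"; returns the picture (480x640x3 uint8, blue, green, red); there is no depth.
- cams.camera_model(name): a dict with "intrinsics" (3x3 intrinsics, pixels), "k1" (the pictures are not rectified: a ray, as slopes to the right and down, at radius r is drawn at 1 + k1 r^2 times it, then the intrinsics apply), "xyz" and "attitude" of the camera in the world; the wrist camera has in their place "T_tool_cam" (4x4, takes a point from camera to tool coordinates, whose origin is the TCP and whose axes are the flange's). Camera axes: x right, y up, looking along -z (the intrinsics and any distortion apply to the point x, -y, -z); pixel columns grow to the right and rows downward; lengths in m; the calibration is good to about 2 mm. A picture is of the moment at which its call begins: read the wrist's pose just before it. camera_model takes no time and is no camera call.
- hand_in(): hands the job in; it is judged then, once.
Trained networks look in the newest picture that a camera, given by its name, has taken for a name from the list of things; names that differ only in an ending like _2 or _b are one class to them, and where a whole thing is asked for, a point or a joint stands for the part that bears it (a point fixed in the world has none). Each returns a list of dicts, best first, with "conf" (0 to 1); they miss things now and then, are a little off and sometimes report something else, mostly with a low value. They report only what shows in the picture. A call takes as long as a camera call. They do not tell look-alikes from the thing itself.
- nets.search_frame(camera, query): "extent" ([left, top, right, bottom] in pixels, round what is visible of it).
- nets.mark_of(camera, query): "centre" ([column, row] in pixels: a listed point, or the origin of a listed thing).
The state is a dict: "time_s": time; "qpos": joint angles; "joint_vel": joint speeds; "tau": joint torques, N m; "ee_pos": TCP position; "eef_rot": TCP orientation; "force": force on the tool from outside, world axes, zero at the start; "moment": the same for the moment, N m; "grip_width": finger opening in m; "grip_force": force on a finger pad.
Only numpy, scipy, OpenCV 4.12 (cv2) and the standard library are available. Lean on these libraries where they do the work, as an engineer would, in place of code of your own. Each camera call takes 0.05 s, during which the arm holds its last target. There are 200 camera calls.

### The job

The plaque lies face down on the bench. Without gripping or lifting it, push it gently with the fingers against the front edge of the engraving board until it tips up and turns over onto the board, then push it on until it lies flat, face up, with the whole of it on the board and nothing overhanging. Leave the other things alone.

Things in the scene. Friction and masses are not known exactly. Their poses are not given: they have to be found in the camera images.
- plaque: Plaque: dark lacquered wood slab 100 (its x) by 90 (y) by 6 mm; on its face a central raised panel 88 x 78 x 8 mm covered with brass sheet; 14 mm thick in all, about 0.14 kg. Origin at its centre, half-way through the 14 mm. Its z points out of the plain back: up at the start, as it lies on the brass (the slab's rim 8 to 14 mm above the bench, so fingertips can be lower than the rim), down once turned over.
- board: Engraving board: fixed, smooth grey laminate, 160 mm deep (its x, pointing away from the robot) by 240 mm wide (y) by 15 mm thick, lying on the bench. Origin at the centre of its underside, at bench height. Its front edge, the wall to push against, is a plain upright face 15 mm high, 80 mm from the origin towards the robot. Pressed against it with about 10 N or more, the plaque grips the fingers by friction, so its near edge follows them up.
- mug: Loose blue ceramic cup, 72 mm across, 95 mm high, standing beside the board; origin at the centre of its base. Not to be disturbed.
- jar: Loose closed jar, 52 mm across, 60 mm high, standing beside the board; origin at the centre of its base. Not to be disturbed.
- brush: Loose brush, about 160 mm long along its x, lying on the bench; origin at the middle of its underside. Not to be disturbed.
- stone: Loose grey sharpening stone 50 x 110 x 22 mm lying on the bench; origin at the centre of its underside. Not to be disturbed.
- corner0 (a point): Corner of the plaque's slab at plaque x = -50 mm, y = -45 mm, half-way through the slab.
- corner1 (a point): Corner of the plaque's slab at plaque x = -50 mm, y = +45 mm, half-way through the slab.
- corner2 (a point): Corner of the plaque's slab at plaque x = +50 mm, y = -45 mm, half-way through the slab.
- corner3 (a point): Corner of the plaque's slab at plaque x = +50 mm, y = +45 mm, half-way through the slab.
There are look-alikes about, which are no part of the job. Of the things that look like the plaque, the largest one is meant.

How it is judged:
By the outcome, as a careful person would: the job done as asked, in the order asked, and still so for the second after the job is handed in, with the robot touching nothing.
It also fails if it takes over 72 s, if anything falls off the work surface, if the arm or the gripper's body presses on something with over 40 N, if the wrist force passes 120 N, or if a joint passes its speed limit or range.

## Working session

There is one attempt and no reset: what is moved stays moved. The work goes in short steps, Python scripts to look and compute and a tool call to move; the robot and the scene stay as the last step left them, time stands still between calls to the robot, and variables do not carry over. Pictures are saved under pics/ and viewed, at most 10 in all, crops included, and the job is handed in when it is done.

Besides the shell and the picture viewer there is one more tool, called after "Call:" as name(argument=value, ...) on one line, values as JSON. move_arm: Moves the arm, as the interface text tells. Its arguments: {"type":"object","properties":{"increments":{"type":"array"},"grip":{"type":"number"},"force":{"type":"number"}},"required":["increments"]}

```bash
mkdir -p pics; ls; cat > h.py <<'E'
import numpy as np,cv2
from scipy.spatial.transform import Rotation as R
from station import telemetry,cams,hand_in,nets
def model(n):
    m=cams.camera_model(n);K=np.array(m["intrinsics"])
    if "T_tool_cam" in m:
        o=telemetry.get_obs();T=np.eye(4);T[:3,:3]=R.from_euler('xyz',o["eef_rot"]).as_matrix();T[:3,3]=o["ee_pos"]
        T=T@np.array(m["T_tool_cam"]);return K,m["k1"],T[:3,:3],T[:3,3]
    a=np.array(m["attitude"]);Rm=a if a.shape==(3,3) else R.from_euler('xyz',a).as_matrix()
    return K,m["k1"],Rm,np.array(m["xyz"])
def ray(M,px):
    K,k1,Rm,p=M
    s=cv2.undistortPoints(np.array([[px]],float),K,np.array([k1,0,0,0,0.]),None,None,None)[0,0] if 0 else cv2.undistortPoints(np.array([[px]],float),K,np.array([k1,0,0,0.]))[0,0]
    return p,Rm@np.array([s[0],-s[1],-1])
def at_z(M,px,z):
    p,d=ray(M,px);return p+d*(z-p[2])/d[2]
def proj(M,P):
    K,k1,Rm,p=M;c=Rm.T@(np.array(P)-p);s=np.array([c[0],-c[1]])/-c[2];s=s*(1+k1*s@s);return K[:2,:2]@s+K[:2,2]
E
python3 - <<'E'
from h import *
print(telemetry.get_obs())
for n in("top","side","wrist"):
    im=cams.camera(n);cv2.imwrite(f"pics/{n}0.png",im);print(n,cams.camera_model(n))
    M=model(n)
    for q,z in(("plaque",.007),("board",0.),("mug",0),("jar",0),("brush",0),("stone",0),("corner0",.011),("corner1",.011),("corner2",.011),("corner3",.011)):
        if n=="wrist" and q!="plaque":continue
        for r in nets.mark_of(n,q)[:4]:
            print(n,q,round(r["conf"],2),np.round(r["centre"]),at_z(M,r["centre"],z).round(3))
E
```

```text
pics
{'time_s': 0.0, 'qpos': array([-1.22259159e+00,  3.00486429e-01,  1.52157416e+00,  7.11529442e-06,
        1.32066301e+00, -6.65828435e-02]), 'joint_vel': array([-0.00073255,  0.00120419, -0.00085991,  0.00133734, -0.00148363,
       -0.00099012]), 'tau': array([-3.89761717e-04, -5.31810451e+01, -3.52739954e+01,  7.07970886e-02,
        2.44578416e-02, -1.01313901e-04]), 'ee_pos': array([ 0.22156958, -0.5031218 ,  0.20488084]), 'eef_rot': array([-3.14046468e+00, -8.21219604e-05,  4.14785773e-01]), 'force': array([-0.2094237 , -0.02297967, -0.66521569]), 'moment': array([-0.01935314, -0.0085744 , -0.00610159]), 'grip_force': 0.0, 'grip_width': 0.09391950133216659}
top {'intrinsics': array([[453.10189346,   0.        , 316.589877  ],
       [  0.        , 453.10189346, 244.40982763],
       [  0.        ,   0.        ,   1.        ]]), 'k1': -0.0629457363146062, 'xyz': array([0.51615362, 0.01685258, 0.83855415]), 'attitude': array([ 0.06477812,  0.03815363, -1.56462329])}
top plaque 0.97 [387. 300.] [ 0.469 -0.08   0.007]
top plaque 0.88 [468. 353.] [ 0.375 -0.227  0.007]
top plaq
[... 2763 characters left out ...]
96 [431. 192.] [ 0.403 -0.194  0.011]
side corner3 0.92 [434. 250.] [0.389 0.001 0.011]
side corner3 0.91 [473. 255.] [ 0.322 -0.     0.011]
wrist {'intrinsics': array([[366.81102029,   0.        , 315.48813007],
       [  0.        , 366.81102029, 246.10344544],
       [  0.        ,   0.        ,   1.        ]]), 'k1': -0.07359567280766717, 'T_tool_cam': array([[ 4.84311232e-04,  9.70063919e-01,  2.42849252e-01,
         7.05541062e-02],
       [ 9.99999449e-01, -2.43671351e-04, -1.02093862e-03,
        -1.49778406e-04],
       [-9.31200311e-04,  2.42849612e-01, -9.70063502e-01,
        -1.77728886e-01],
       [ 0.00000000e+00,  0.00000000e+00,  0.00000000e+00,
         1.00000000e+00]])}
```

View pics/top0.png

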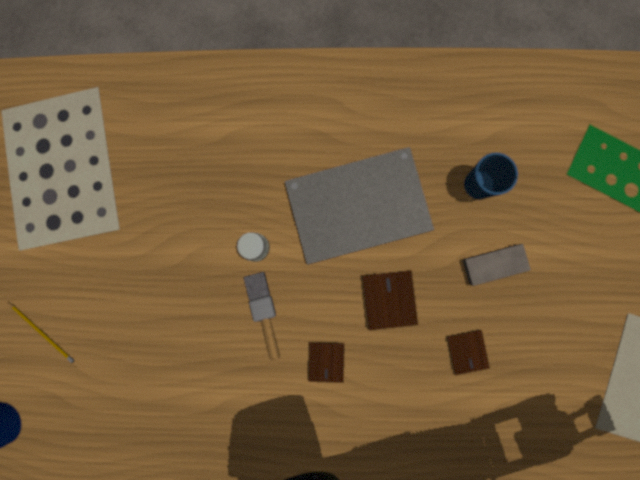

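```bash
python3 -c "
import cv2
a=cv2.imread('pics/top0.png')[165:405,240:510];cv2.imwrite('pics/crop0.png',cv2.resize(a,None,fx=2.4,fy=2.4,interpolation=2))"
```

```text
(no output)
```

View pics/crop0.png

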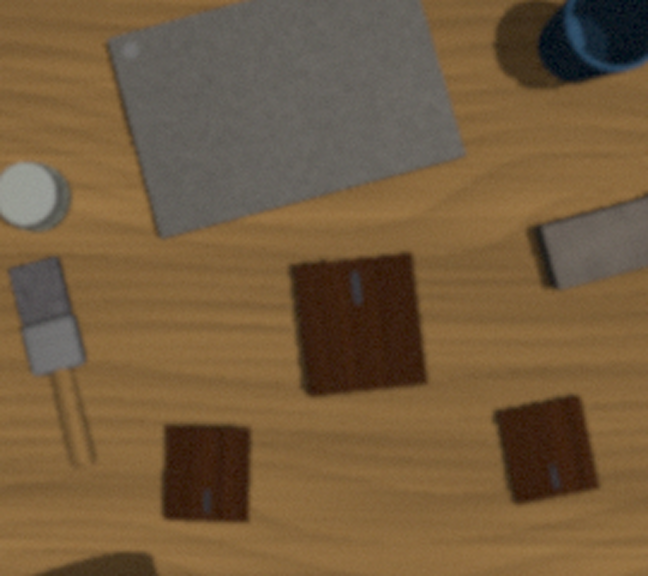

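Plaque candidates: dark slabs at (390,300), (326,361) and (468,352). The one at (390,300) is clearly the largest (crop), so it is the plaque. The board's front edge runs from about (307,263) to (433,230), and the plaque is skewed a few degrees relative to it.

```bash
python3 - <<'E'
from h import *
M=model("top");S=model("side")
f=lambda c:np.array(c)/2.4+[240,165]
P=np.array([at_z(M,f(c),.014) for c in((292,265),(411,254),(425,382),(308,395))])
B=np.array([at_z(M,c,.015) for c in(f((108,40)),f((162,236)),f((464,155)),(410,150))])
print(P.round(4));print(B.round(4))
print([np.linalg.norm(P[i]-P[i-1]).round(4) for i in range(4)],[np.linalg.norm(B[i]-B[i-1]).round(4) for i in range(4)])
e=B[2]-B[1];yb=np.arctan2(e[0],-e[1]);e=P[1]-P[0];e2=P[2]-P[3];yp=[np.arctan2(v[0],-v[1]) for v in(e,e2)]
print("yaw board",yb,"plaque",yp)
u=np.array([np.cos(yb),np.sin(yb)]);v=np.array([-u[1],u[0]]);o=B[:,:2].mean(0)
print("board centre",o,"u",u,"v",v)
print("plaque corners in board frame",[( (p[:2]-o)@u, (p[:2]-o)@v) for p in P])
print("side view front L/R board proj",proj(S,B[1]),proj(S,B[2]))
x=telemetry.get_obs()["ee_pos"][:2];print("tcp in board",(x-o)@u,(x-o)@v)
E
python3 -c "
import cv2
a=cv2.imread('pics/side0.png')[130:330,230:500];cv2.imwrite('pics/crop1.png',cv2.resize(a,None,fx=2.8,fy=2.8,interpolation=2))"
```

```text
[[ 0.5135 -0.0334  0.014 ]
 [ 0.5222 -0.123   0.014 ]
 [ 0.4264 -0.1331  0.014 ]
 [ 0.4161 -0.0455  0.014 ]]
[[ 0.6853  0.1077  0.015 ]
 [ 0.5349  0.065   0.015 ]
 [ 0.5972 -0.1634  0.015 ]
 [ 0.7444 -0.1226  0.015 ]]
[np.float64(0.0981), np.float64(0.09), np.float64(0.0963), np.float64(0.0882)] [np.float64(0.2378), np.float64(0.1564), np.float64(0.2367), np.float64(0.1528)]
yaw board 0.26645259308061353 plaque [np.float64(0.09704961850415605), np.float64(0.11691632542889231)]
board centre [ 0.64045564 -0.02833722] u [0.96471104 0.26331088] v [-0.26331088  0.96471104]
plaque corners in board frame [(np.float64(-0.12381617192941283), np.float64(0.028532242850317475)), (np.float64(-0.1389923066690582), np.float64(-0.06019515153454899)), (np.float64(-0.23405664612738236), np.float64(-0.04469131253589363)), (np.float64(-0.22092373066599344), np.float64(0.042477376614395046))]
side view front L/R board proj [345.68868574 259.7915104 ] [337.58781222 186.98243756]
tcp in board -0.5290994655010742 -0.3479741269204756
```

View pics/crop1.png

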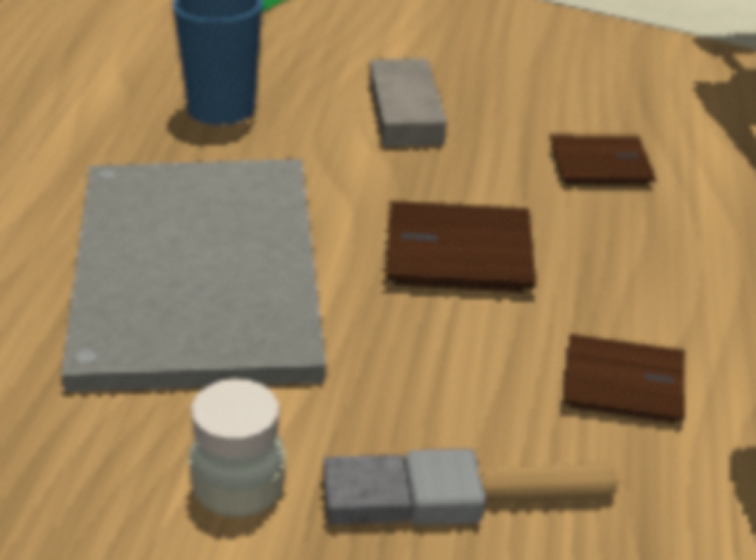

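Call:
move_arm(increments=[[0,0,0,0.148],[0.0222,-0.0283,0,0],[0.0222,-0.0283,0,0],[0.0222,-0.0283,0,0],[0.0222,-0.0283,0,0],[0.0222,-0.0283,0,0],[0.0222,-0.0283,0,0],[0.0222,-0.0283,0,0],[0.0222,-0.0283,0,0],[0.0222,-0.0283,0,0],[0.0222,-0.0283,0,0],[0.0222,-0.0283,0,0],[0.0222,-0.0283,0,0],[0,0,0,0]], grip=0.5)

```text
time_s: 2.95
ee_pos: [0.3895, -0.1041, 0.2056]
eef_rot: [3.142, -0.0, 0.27]
force: [0.5, 0.3, 0.0]
grip_width: 0.047
grip_force: 0.0
```

```bash
cat >> h.py <<'E'
YB=.2665;O=np.array([.6405,-.0283]);U=np.array([np.cos(YB),np.sin(YB)]);V=np.array([-U[1],U[0]])
def st():
    o=telemetry.get_obs();p=o["ee_pos"][:2]-O;f=o["force"]
    print("t",round(o["time_s"],2),"uvz",round(p@U,4),round(p@V,4),round(o["ee_pos"][2],4),"rpy",o["eef_rot"].round(4),"F uvz",round(f[:2]@U,1),round(f[:2]@V,1),round(f[2],1),"w",round(o["grip_width"],3))
E
python3 -c "from h import *;st()"
```

```text
t 2.95 uvz -0.2621 -0.0071 0.2056 rpy [ 3.1415e+00 -3.0000e-04  2.6970e-01] F uvz 0.5 0.2 0.0 w 0.047
```

Call:
move_arm(increments=[[0,0,0.04,0],[0,0,0.04,0],[0,0,0.04,0],[0,0,0.04,0],[0,0,0.02,0.003],[0,0,0.012,0],[0,0,0.008,0],[0,0,0,0],[0.006,0,0,0],[0.006,0,0,0],[0.006,0,0,0],[0.006,0,0,0],[0.006,0,0,0],[0.006,0,0,0],[0.006,0,0,0],[0.006,0,0,0],[0.006,0,0,0],[0.006,0,0,0],[0,0,0,0]])

```text
time_s: 5.32
ee_pos: [0.4474, -0.0898, 0.0054]
eef_rot: [3.141, -0.0, 0.264]
force: [0.1, 0.2, -0.0]
grip_width: 0.047
grip_force: 0.0
```

```bash
python3 - <<'E'
from h import *
st()
a=cams.camera("side")[150:300,290:450];b=cams.camera("top")[190:340,300:460]
cv2.imwrite("pics/p1.png",np.vstack([cv2.resize(x,(640,300) if 0 else (320,300),interpolation=2) for x in(a,b)]) if 0 else np.hstack([cv2.resize(x,(400,375),interpolation=2) for x in(a,b)]))
E
```

```text
t 5.33 uvz -0.2025 -0.0085 0.0054 rpy [ 3.1415e+00 -2.0000e-04  2.6410e-01] F uvz 0.2 0.2 -0.0 w 0.047
```

View pics/p1.png

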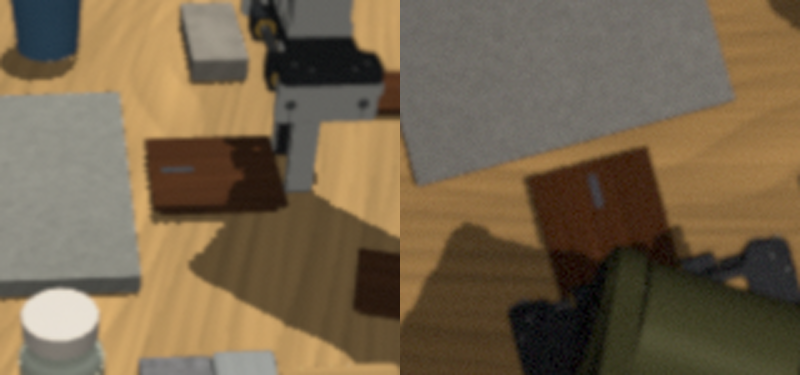

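The plaque is pushed parallel to the board edge, with a gap of about 12–15 mm (left half: far edge near x≈148, board edge ≈130). I'll now close the gap and press.

Call:
move_arm(increments=[[0.004,0,0,0],[0.004,0,0,0],[0.003,0,0,0],[0.002,0,0,0],[0.001,0,0,0],[0.001,0,0,0],[0,0,0,0]])

```text
time_s: 6.3
ee_pos: [0.4616, -0.086, 0.0055]
eef_rot: [3.142, -0.0, 0.264]
force: [0.3, 0.3, 0.2]
grip_width: 0.0469
grip_force: 0.0
```

Call:
move_arm(increments=[[0.001,0,0,0],[0.001,0,0,0],[0,0,0,0]])

```text
time_s: 6.68
ee_pos: [0.4625, -0.0856, 0.0052]
eef_rot: [-3.141, 0.002, 0.264]
force: [-7.3, -2.6, 3.2]
grip_width: 0.047
grip_force: 3.6
```

Call:
move_arm(increments=[[0.001,0,0,0],[0,0,0,0]])

```text
time_s: 6.92
ee_pos: [0.4626, -0.0855, 0.0051]
eef_rot: [-3.141, 0.004, 0.264]
force: [-13.0, -5.5, 5.4]
grip_width: 0.0464
grip_force: 6.7
```

Call:
move_arm(increments=[[0.001,0,0,0],[0,0,0,0]])

```text
time_s: 7.18
ee_pos: [0.4627, -0.0853, 0.0049]
eef_rot: [-3.14, 0.006, 0.264]
force: [-17.8, -7.7, 9.4]
grip_width: 0.0468
grip_force: 9.8
```

Call:
move_arm(increments=[[0,0,-0.002,0],[0,0,-0.002,0],[0,0,-0.002,0],[0,0,-0.002,0],[0,0,0,0]])

```text
time_s: 7.8
ee_pos: [0.4628, -0.0852, 0.0125]
eef_rot: [-3.14, 0.006, 0.264]
force: [-13.5, -6.4, 0.5]
grip_width: 0.0473
grip_force: 7.4
```

```bash
python3 - <<'E'
from h import *
st()
a=cams.camera("side")[150:300,290:450]
cv2.imwrite("pics/p2.png",cv2.resize(a,(640,600),interpolation=2))
E
```

```text
t 7.8 uvz -0.1864 -0.0081 0.0125 rpy [-3.1399  0.0061  0.2642] F uvz -14.7 -2.6 0.5 w 0.047
```

View pics/p2.png

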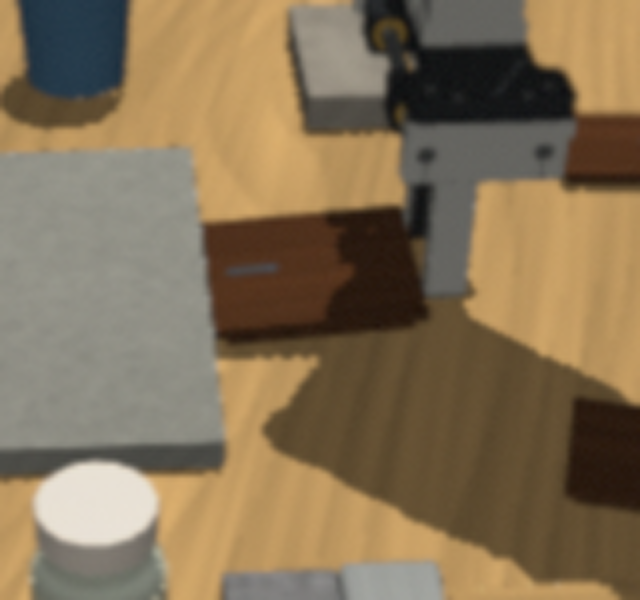

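The plaque is against the board and its near edge (around (415,310)) is rising with the fingers, so I'll continue along the arc.

Call:
move_arm(increments=[[0.0004,0,-0.002,0],[0.0004,0,-0.002,0],[0.0004,0,-0.002,0],[0.0004,0,-0.002,0],[0,0,0,0]])

```text
time_s: 8.48
ee_pos: [0.4635, -0.0849, 0.0202]
eef_rot: [-3.139, 0.008, 0.264]
force: [-18.6, -8.4, 1.5]
grip_width: 0.0468
grip_force: 10.1
```

Call:
move_arm(increments=[[0.0004,0,-0.002,0],[0.0005,0,-0.002,0],[0.0005,0,-0.002,0],[0.0005,0,-0.002,0],[0,0,0,0]])

```text
time_s: 9.1
ee_pos: [0.4652, -0.0842, 0.0283]
eef_rot: [-3.139, 0.008, 0.264]
force: [-19.7, -6.3, 4.4]
grip_width: 0.0467
grip_force: 10.6
```

Call:
move_arm(increments=[[0.0005,0,-0.002,0],[0.0005,0,-0.002,0],[0.0006,0,-0.002,0],[0.0006,0,-0.002,0],[0.0007,0,-0.002,0],[0,0,0,0]])

```text
time_s: 9.85
ee_pos: [0.4684, -0.0834, 0.0385]
eef_rot: [-3.139, 0.008, 0.264]
force: [-20.1, -5.5, 8.0]
grip_width: 0.0468
grip_force: 10.3
```

```bash
python3 -c "
from h import *
st()
a=cams.camera('side')[150:300,290:450]
cv2.imwrite('pics/p3.png',cv2.resize(a,(640,600),interpolation=2))"
```

```text
t 9.85 uvz -0.1806 -0.0078 0.0385 rpy [-3.1392  0.0076  0.2643] F uvz -20.8 -0.0 8.0 w 0.047
```

View pics/p3.png

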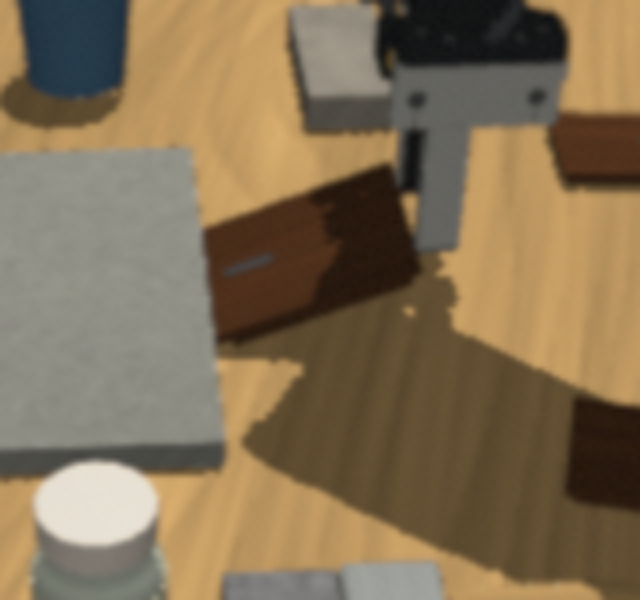

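Call:
move_arm(increments=[[0.0008,0,-0.002,0],[0.0008,0,-0.002,0],[0.0009,0,-0.002,0],[0.001,0,-0.002,0],[0.001,0,-0.002,0],[0,0,0,0]])

```text
time_s: 10.65
ee_pos: [0.4733, -0.0822, 0.0489]
eef_rot: [-3.14, 0.006, 0.264]
force: [-18.0, -4.0, 9.3]
grip_width: 0.0469
grip_force: 9.6
```

Call:
move_arm(increments=[[0.001,0,-0.002,0],[0.0011,0,-0.002,0],[0.0011,0,-0.002,0],[0.0012,0,-0.002,0],[0,0,0,0]])

```text
time_s: 11.28
ee_pos: [0.4804, -0.0809, 0.0576]
eef_rot: [3.141, -0.0, 0.264]
force: [-2.4, -0.5, 2.1]
grip_width: 0.0468
grip_force: 1.0
```

```bash
python3 -c "
from h import *
st()"
```

```text
t 11.28 uvz -0.1684 -0.0086 0.0576 rpy [ 3.1414e+00 -4.0000e-04  2.6400e-01] F uvz -2.4 0.2 2.1 w 0.047
```

```bash
python3 -c "
from h import *
a=cams.camera('side')[150:300,290:450]
cv2.imwrite('pics/p4.png',cv2.resize(a,(640,600),interpolation=2))"
```

```text
(no output)
```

View pics/p4.png

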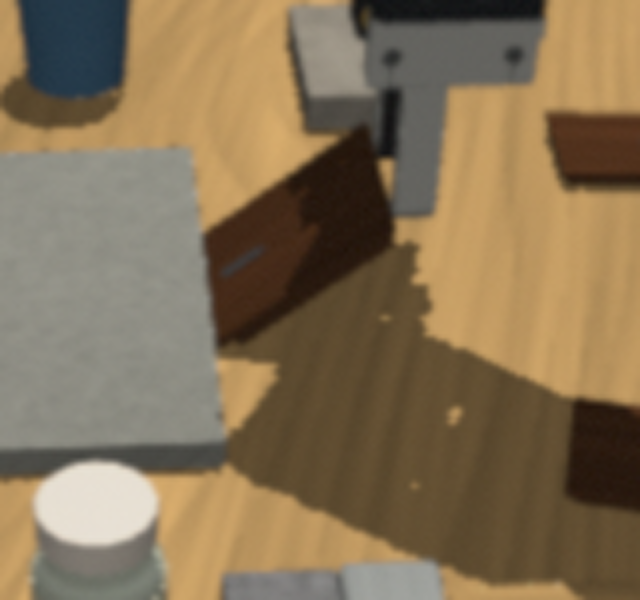

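The plaque is now tilted about 40°, resting on the fingers. From here a mostly forward push keeps it turning.

Call:
move_arm(increments=[[0.002,0,-0.001,0],[0.002,0,-0.002,0],[0.002,0,-0.002,0],[0.002,0,-0.002,0],[0.002,0,-0.002,0],[0.002,0,-0.002,0],[0,0,0,0]])

```text
time_s: 12.2
ee_pos: [0.4919, -0.0778, 0.0686]
eef_rot: [3.141, -0.0, 0.264]
force: [-0.7, 0.0, 0.6]
grip_width: 0.0469
grip_force: 0.3
```

Call:
move_arm(increments=[[0.002,0,-0.0015,0],[0.002,0,-0.0015,0],[0.002,0,-0.0015,0],[0.002,0,-0.0015,0],[0.002,0,-0.001,0],[0.002,0,-0.001,0],[0,0,0,0]])

```text
time_s: 13.08
ee_pos: [0.5033, -0.0747, 0.0767]
eef_rot: [3.141, 0.0, 0.264]
force: [-3.8, -0.6, 4.4]
grip_width: 0.0469
grip_force: 3.2
```

```bash
python3 -c "
from h import *
st()
a=cams.camera('side')[150:300,290:450]
cv2.imwrite('pics/p5.png',cv2.resize(a,(640,600),interpolation=2))"
```

```text
t 13.07 uvz -0.1445 -0.0087 0.0767 rpy [3.1415e+00 2.0000e-04 2.6390e-01] F uvz -3.8 0.4 4.4 w 0.047
```

View pics/p5.png

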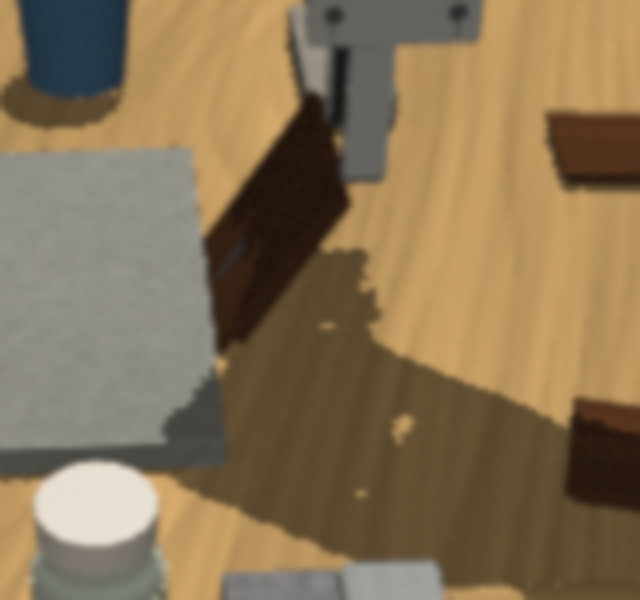

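Tilt is now about 57° with good contact. I'll continue over the top.

Call:
move_arm(increments=[[0.002,0,-0.0013,0],[0.002,0,-0.0013,0],[0.002,0,-0.001,0],[0.002,0,-0.001,0],[0.002,0,-0.001,0],[0.002,0,-0.0008,0],[0.002,0,-0.0008,0],[0.002,0,-0.0008,0],[0,0,0,0]])

```text
time_s: 14.25
ee_pos: [0.5192, -0.0706, 0.0856]
eef_rot: [3.141, -0.001, 0.264]
force: [-7.0, 0.1, 15.2]
grip_width: 0.0472
grip_force: 8.3
```

Call:
move_arm(increments=[[0.002,0,-0.0006,0],[0.002,0,-0.0006,0],[0.002,0,-0.0005,0],[0.002,0,-0.0005,0],[0.002,0,-0.0005,0],[0.002,0,-0.0005,0],[0.002,0,0,0],[0.002,0,0,0],[0,0,0,0]])

```text
time_s: 15.38
ee_pos: [0.536, -0.0663, 0.0908]
eef_rot: [3.14, -0.005, 0.264]
force: [-9.1, 2.6, 31.2]
grip_width: 0.0471
grip_force: 16.1
```

```bash
python3 -c "
from h import *
st()
cv2.imwrite('pics/s6.png',cams.camera('side'))
for q in ('plaque','corner0'):
  for r in nets.mark_of('side',q)[:5]: print(q,round(r['conf'],2),np.round(r['centre']))
for r in nets.search_frame('side','plaque')[:4]: print(r)
M=model('side')
for n,u,z in(('vert top',-.08,.1),('vert mid',-.08,.05),('flat far',.02,.018),('flat near',-.08,.018)):
  for v in(-.0535,.0365): print(n,v,proj(M,np.r_[O+u*U+v*V,z]).round())
"
```

```text
t 15.38 uvz -0.1109 -0.0091 0.0908 rpy [ 3.1398 -0.0049  0.2639] F uvz -8.1 5.0 31.2 w 0.047
plaque 0.91 [452. 266.]
corner0 0.92 [430. 271.]
corner0 0.91 [355. 191.]
corner0 0.84 [476. 281.]
corner0 0.84 [429. 192.]
corner0 0.84 [468. 194.]
{'extent': [431.1, 252.6, 473.5, 281.3], 'conf': 0.93}
{'extent': [425.9, 174.8, 468.0, 196.1], 'conf': 0.9}
{'extent': [338.4, 172.5, 362.6, 231.7], 'conf': 0.7}
vert top -0.0535 [341. 166.]
vert top 0.0365 [345. 191.]
vert mid -0.0535 [341. 189.]
vert mid 0.0365 [344. 215.]
flat far -0.0535 [290. 204.]
flat far 0.0365 [289. 231.]
flat near -0.0535 [341. 203.]
flat near 0.0365 [344. 230.]
```

Upward load is growing because the fingers lag the rising edge, so I'll ease up.

Call:
move_arm(increments=[[0,0,-0.001,0],[0,0,-0.001,0],[0,0,-0.001,0],[0,0,-0.001,0],[0,0,0,0]])

```text
time_s: 16.2
ee_pos: [0.5344, -0.0663, 0.0917]
eef_rot: [3.141, -0.0, 0.264]
force: [-1.3, -0.7, 4.0]
grip_width: 0.0471
grip_force: 2.0
```

Call:
move_arm(increments=[[0.002,0,-0.0005,0],[0.002,0,-0.0005,0],[0.002,0,0,0],[0,0,0,0]])

```text
time_s: 16.7
ee_pos: [0.5404, -0.0647, 0.0929]
eef_rot: [3.141, -0.001, 0.264]
force: [-2.2, 0.6, 5.3]
grip_width: 0.0468
grip_force: 2.9
```

```bash
python3 -c "
from h import *
st()"
```

```text
t 16.7 uvz -0.1062 -0.0088 0.0929 rpy [ 3.1415e+00 -5.0000e-04  2.6390e-01] F uvz -1.9 1.1 5.3 w 0.047
```

Call:
move_arm(increments=[[0.002,0,-0.0004,0],[0.002,0,-0.0004,0],[0.002,0,-0.0002,0],[0.002,0,0,0],[0.002,0,0,0],[0,0,0,0]])

```text
time_s: 17.45
ee_pos: [0.55, -0.0621, 0.0941]
eef_rot: [3.141, -0.001, 0.264]
force: [-1.0, 0.8, 7.8]
grip_width: 0.047
grip_force: 4.1
```

Call:
move_arm(increments=[[0.002,0,0,0],[0.002,0,0,0],[0.002,0,0,0],[0.002,0,0,0],[0,0,0,0]])

```text
time_s: 18.08
ee_pos: [0.5582, -0.0601, 0.0945]
eef_rot: [3.141, -0.002, 0.264]
force: [-1.0, 1.0, 10.9]
grip_width: 0.0469
grip_force: 5.4
```

```bash
python3 -c "
from h import *
st()
cv2.imwrite('pics/s7.png',cams.camera('side'))
for r in nets.search_frame('side','plaque')[:4]: print(r)"
```

```text
t 18.07 uvz -0.0878 -0.009 0.0945 rpy [ 3.1409e+00 -1.9000e-03  2.6380e-01] F uvz -0.7 1.3 10.9 w 0.047
{'extent': [430.9, 250.2, 474.9, 282.0], 'conf': 0.94}
{'extent': [333.8, 170.7, 350.8, 238.0], 'conf': 0.93}
{'extent': [360.3, 152.3, 388.5, 184.6], 'conf': 0.74}
{'extent': [428.2, 180.2, 462.0, 197.4], 'conf': 0.62}
```

Call:
move_arm(increments=[[0,0,-0.001,0],[0.002,0,-0.0005,0],[0.002,0,0,0],[0.002,0,0,0],[0.002,0,0,0],[0,0,0,0]])

```text
time_s: 18.92
ee_pos: [0.5651, -0.0579, 0.0949]
eef_rot: [-3.141, 0.0, 0.264]
force: [-0.9, -0.2, 0.9]
grip_width: 0.0472
grip_force: 0.4
```

Call:
move_arm(increments=[[0.002,0,0,0],[0.002,0,0,0],[0.002,0,0,0],[0.002,0,0,0],[0.002,0,0,0],[0,0,0,0]])

```text
time_s: 19.68
ee_pos: [0.5748, -0.0553, 0.0951]
eef_rot: [-3.142, 0.0, 0.264]
force: [-0.1, 0.3, 0.4]
grip_width: 0.0471
grip_force: 0.0
```

```bash
python3 -c "
from h import *
st()
cv2.imwrite('pics/s8.png',cams.camera('side'))
for r in nets.search_frame('side','plaque')[:4]: print(r)"
```

```text
t 19.68 uvz -0.0705 -0.0088 0.0951 rpy [-3.1415  0.      0.2639] F uvz 0.0 0.3 0.4 w 0.047
{'extent': [426.2, 176.6, 462.3, 196.0], 'conf': 0.98}
{'extent': [428.9, 250.9, 474.4, 280.1], 'conf': 0.66}
{'extent': [300.8, 201.9, 362.7, 233.7], 'conf': 0.63}
```

```bash
python3 -c "
import cv2
a=cv2.imread('pics/s8.png')[150:300,260:420];cv2.imwrite('pics/p8.png',cv2.resize(a,(640,600),interpolation=2))"
```

```text
(no output)
```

View pics/p8.png

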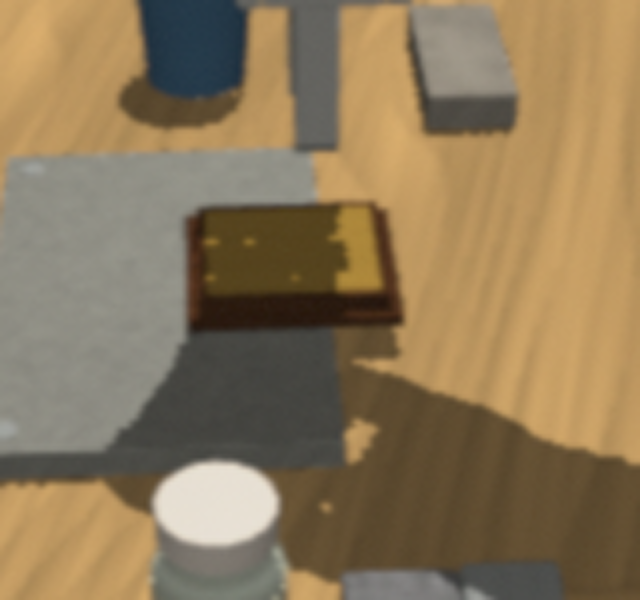

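The plaque has turned over: brass face up, flat, with its near edge (x≈390–402 in the crop) overhanging the board front (≈335) by about 30 mm. I'll retreat, lower the fingers behind it and push it on.

Call:
move_arm(increments=[[-0.02,0,-0.005,0],[-0.02,0,0,0],[-0.02,0,0,0],[-0.02,0,0,0],[0,0,0,0],[0,0,0.025,0],[0,0,0.025,0],[0,0,0.02,0],[0,0,0.0125,0],[0,0,0,0]])

```text
time_s: 21.02
ee_pos: [0.4975, -0.0761, 0.0171]
eef_rot: [-3.141, 0.001, 0.264]
force: [0.1, -0.8, 1.0]
grip_width: 0.0471
grip_force: 0.0
```

```bash
python3 -c "
from h import *
st()
M=model('side')
for c,z in(((402,320),.015),((378,204),.021),((190,328),.015),((190,216),.021)):
  p=at_z(M,(c[0]/4+260,c[1]/4+150),z)[:2]-O;print((p@U).round(4),(p@V).round(4))"
```

```text
t 21.02 uvz -0.1505 -0.0085 0.0171 rpy [-3.141e+00  1.000e-03  2.639e-01] F uvz -0.1 -0.7 1.0 w 0.047
-0.1106 0.0349
-0.1072 -0.0539
-0.0133 0.036
-0.0139 -0.048
```

Call:
move_arm(increments=[[0.008,0,-0.001,0],[0.008,0,0,0],[0.006,0,0,0],[0.004,0,0,0],[0.004,0,0,0],[0.004,0,0,0],[0.004,0,0,0],[0.004,0,0,0],[0.004,0,0,0],[0.004,0,0,0],[0.004,0,0,0],[0,0,0,0]])

```text
time_s: 22.52
ee_pos: [0.5499, -0.0621, 0.0186]
eef_rot: [3.142, -0.0, 0.264]
force: [0.0, 0.8, 0.4]
grip_width: 0.0474
grip_force: 0.0
```

```bash
python3 -c "
from h import *
st()
cams.camera('side')
for r in nets.search_frame('side','plaque')[:4]: print(r)"
```

```text
t 22.52 uvz -0.0963 -0.0087 0.0186 rpy [ 3.1416e+00 -1.0000e-04  2.6390e-01] F uvz 0.2 0.7 0.4 w 0.047
{'extent': [289.6, 206.0, 348.4, 231.7], 'conf': 0.89}
{'extent': [431.5, 249.5, 472.1, 281.5], 'conf': 0.79}
{'extent': [425.8, 177.5, 464.4, 197.9], 'conf': 0.65}
{'extent': [292.3, 126.3, 320.8, 177.7], 'conf': 0.54}
```

Call:
move_arm(increments=[[0.004,0,0.0006,0],[0.004,0,0,0],[0.004,0,0,0],[0.004,0,0,0],[0.004,0,0,0],[0.004,0,0,0],[0.004,0,0,0],[0.003,0,0,0],[0.002,0,0,0],[0.001,0,0,0],[0,0,0,0]])

```text
time_s: 24.0
ee_pos: [0.5825, -0.0533, 0.018]
eef_rot: [-3.142, -0.0, 0.264]
force: [0.4, -0.3, 0.7]
grip_width: 0.0469
grip_force: 0.0
```

Call:
move_arm(increments=[[-0.01,0,0,0],[-0.02,0,0,0],[-0.02,0,-0.01,0],[-0.02,0,-0.03,0],[-0.03,0,-0.04,0],[-0.03,0,-0.04,0],[-0.03,0,-0.03,0],[-0.03,0,0,0],[-0.03,0,0,0],[0,0,0,0]])

```text
time_s: 25.25
ee_pos: [0.3686, -0.1109, 0.1682]
eef_rot: [3.141, -0.001, 0.262]
force: [-0.1, -0.4, 0.4]
grip_width: 0.047
grip_force: 0.0
```

```bash
python3 -c "
from h import *
st()
a=cams.camera('side')[150:300,260:420];b=cams.camera('top')[130:280,270:430]
cv2.imwrite('pics/p9.png',np.hstack([cv2.resize(x,(400,375),interpolation=2) for x in(a,b)]))"
```

```text
t 25.25 uvz -0.2841 -0.0081 0.1682 rpy [ 3.1411e+00 -5.0000e-04  2.6240e-01] F uvz -0.2 -0.3 0.4 w 0.047
```

View pics/p9.png

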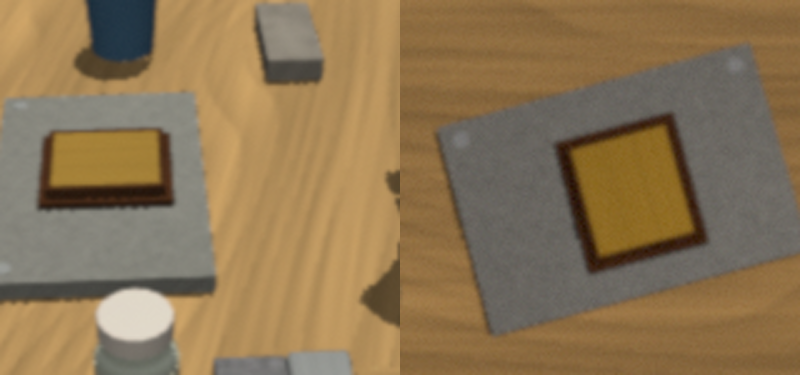

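The plaque lies face up and flat, wholly on the board with a margin on every side. In the top view its outline is (557,143)–(705,240), inside the board. The arm is clear.

```bash
python3 -c "
from station import hand_in
print(hand_in())"
```

```text
the job is handed in; nothing more can be done
None
```

The plaque was pushed over against the board's front edge and now lies flat, brass face up, wholly on the board; the job is handed in after about 25 s of the 72 s allowed.

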